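# Fit the keyed sanding spindle into its drive hub and hold it down

### The job

Draw the red sanding spindle up out of the wooden rack, stand it in the keyed hub of the green drive head, turn it until its brass key slips into the keyway, and keep pushing against the spring ejector until its collar sits fully down on the hub. Finish still holding it pressed home with the gripper, do not let go, so that the grub screw can be tightened. Leave the other two spindles in the rack and do not shove or upset the other things on the bench.

Things in the scene. Friction and masses are not known exactly. Their poses are not given: they have to be found in the camera images.
- spindle: red sanding spindle, upright, 150 to 290 g; origin at the centre of its foot, z up its axis. Heights above the foot: steel shaft 20 mm diameter 0 to 44 mm (lowest 4 mm tapered to 14); brass key on its +x side, 24 to 44 mm, 6 mm wide, reaching 15 mm from the axis; collar 38 mm diameter 44 to 50 mm; rigid red drum 34 mm diameter 50 to 100 mm, grip it here. Starts standing on a rack hole's floor
- collar (a point): centre of the underside of the red spindle's collar, 44 mm above its foot; axes as the spindle
- drum_top (a point): centre of the red spindle's top face, 100 mm above its foot; axes as the spindle. A yellow line on the top, from centre to edge, and a yellow tab on the collar point along +x, over the key
- hub: drive head fixed to the bench: green plate 150 x 150 x 14 mm, on it a steel hub 52 mm diameter, flat top 66 mm above the bench, dark pulley flanges 76 mm diameter low down (top at 38). Origin under its centre at bench level, z up. Bore 22 mm diameter; on its +x side a keyway 8.5 mm wide, reaching 17 mm from the axis, open at the top, full depth; a yellow line on the top face marks it
- hub_top (a point): centre of the bore's mouth, 66 mm above the bench; axes as the hub. The key enters only with the spindle's x along the hub's x (to about 0.08 rad); otherwise the shaft goes in 24 mm and the key rests on the hub's top. Fully home, the collar lies on the hub's top and the foot is 22 mm above the bench
- ejector (a joint): brass spring ejector in the bottom of the bore, m pressed down: 0 is free (its face 32 mm below the hub's top), 0.012 is where the spindle is fully home, stop at 0.0135. Its spring pushes up with about 4 N at first and 9 N when the spindle is home, so a spindle let go rises again
- rack: wooden spindle rack, fixed, 80 x 235 x 40 mm, origin under its centre at bench level, its y axis along the row. Three round holes, 22 mm diameter, 22 mm deep, 75 mm apart on the y axis, the middle one at the centre; each holds one spindle, in any order
- spare_green: another spindle in the rack, to be left there: green drum 30 mm diameter, no key, collar 38 mm, 90 mm tall, origin at its foot
- spare_grey: another spindle in the rack, to be left there: grey drum 32 mm diameter, no key, collar 38 mm, 95 mm tall, origin at its foot
- glue: white glue bottle, orange cap, 56 mm diameter, 125 mm tall, standing; origin under its centre
- polish: yellow bottle, black cap, 52 mm diameter, 135 mm tall, standing; origin under its centre
- caliper: steel and black caliper lying flat, 200 mm long along x, up to 12 mm thick; origin under its middle
- pencil: orange pencil lying on the bench, 185 mm long along x, 8 mm thick; origin under its middle
- block: wooden sanding block with a brick-red sole, 110 x 60 x 22 mm, origin under its centre

How it is judged:
By the outcome, as a careful person would: the job done as asked, in the order asked, and still so for the second after the job is handed in, while the arm keeps its last pose, push and grip.
It also fails if it takes over 43 s, if anything falls off the work surface, if the arm or the gripper's body presses on something with over 40 N, if the wrist force passes 120 N, or if a joint passes its speed limit or range.

### The arm

A 6-joint arm with a two-finger parallel gripper is mounted at the origin on the work surface. World frame = base frame: x ahead of the robot, y to its left, z up, the work surface at z = 0. Lengths are in m, angles in rad, forces in N, time in s.
With the tool pointing down it reaches from about 0.25 to 0.725 m from the base axis. Payload 4 kg.
Tool frame: the origin (TCP) lies midway between the tips of the shut fingers; the grasp point (between the pads) lies 19 mm behind it; z points along the fingers, y is the line along which they close (so a half turn about z gives the same grasp; the last joint's range is limited). The gripper opens to 85 mm and grips with 20 to 120 N. Pads are 22 mm wide; open, the fingers measure 114 mm over their backs; the gripper's body (76 mm by 85 mm) begins 54 mm behind the grasp point. The pads swing forward as they close: fully open they stand 13 mm farther back than shut.
Start: joints at [1.339, 0.241, 0.005, 1.335, 0, 1.571], TCP at [0.115, 0.487, 0.231] pointing down, gripper open.
Joint ranges: [-2.72, 2.72], [-1.05, 1.87], [-1.09, 1.28], [-1.99, 2.15], [-1.42, 1.44], [-3.14, 3.14]. Speed limits (rad/s): [2.79, 2.79, 3.14, 3.14, 3.14, 3.14].

### API

Orientations are given as a unit quaternion [x, y, z, w].
In Python, from workcell import get_obs, camera, job_done, silhouettes gives the robot as it stands. The module is installed in compiled form; this text tells all that it offers.
- The arm moves only by the tool drive_tool, never from a script. Its argument "increments" is a list of rows, each a list of 3 entries, a list of its own where there are three numbers: the shift along the world's x, y, z in mm, then the turn, a rotation vector about the world's x, y, z in degrees, then the opening, from 0 (shut) to 1 (fully open). A call has 1 to 8 rows; each row shifts and turns the commanded pose from where the row before left it; what a row does not reach is not made up. A row lasts 1/12 s, in which the tool goes at most 41.7 mm and 7.16 degrees, less where a joint would pass 70% of its speed; a pose out of reach is approached as far as the arm can. A call is refused whole if a number of a shift passes 41.7 or a number of a turn 7.16, either way. A call with a gripper value outside its range is refused whole. The fingers move at their own pace and stop on an object; the grip force is fixed at half the most. Time passes only in rows, so rows that do not move let the fingers close. It gives the time, the measured TCP pose, the force, the opening and the grip force at its end, in the units of the state.
- get_obs(): the state, without advancing time (a new reading comes with each control period).
- camera(name): name is "side" or "top" or "wrist"; returns a dict with "image" (400x640x3 uint8, red, green, blue), "K" (3x3 intrinsics, pixels), "view" (4x4, takes a point from world to camera coordinates). Camera axes: x right, y down, z forward; pixel columns grow to the right and rows downward; lengths in m; the calibration is good to about 2 mm. A picture is of the moment at which its call begins. There is no depth.
- job_done(): hands the job in; it is judged then, once.
Trained networks look in a picture, given as the dict that the camera call returned (one of the last four; its "shot" number tells which), for a name from the list of things; names that differ only in an ending like _2 or _b are one class to them, and where a whole thing is asked for, a point or a joint stands for the part that bears it (a point fixed in the world has none). Each returns a list of dicts, best first, with "conf" (0 to 1); they miss things now and then, are a little off and sometimes report something else, mostly with a low value. They report only what shows in the picture. A call takes as long as a camera call.
- silhouettes(query, picture): "region" (400x640 bool, what is visible of it) and "bbox" ([left, top, right, bottom] in pixels, round what is visible of it).
The state is a dict: "clock": time; "joint_pos": joint angles; "joint_vel": joint speeds; "tau": joint torques, N m; "eef_pos": TCP position; "tool_rot": TCP orientation; "ft_force": force on the tool from outside, world axes, zero at the start; "ft_torque": the same for the moment, N m; "grip_width": finger opening in m; "grasp_force": force on a finger pad.
Only numpy, scipy, OpenCV 4.12 (cv2) and the standard library are available. Lean on these libraries where they do the work, as an engineer would, in place of code of your own. Each camera call takes 0.05 s, during which the arm holds its last target. There are 200 camera calls.

## Working session

There is one attempt and no reset: what is moved stays moved. The work goes in short steps, Python scripts to look and compute and a tool call to move; the robot and the scene stay as the last step left them, time stands still between calls to the robot, and variables do not carry over. Pictures are saved under pics/ and viewed, at most 10 in all, crops included, and the job is handed in when it is done.

Besides the shell and the picture viewer there is one more tool, called after "Emit:" in YAML: its name, and indented under it one key for each argument. drive_tool: Moves the arm, as the interface text tells. Its arguments: {"type":"object","properties":{"increments":{"type":"array"}},"required":["increments"]}

```bash
mkdir -p pics; python3 - <<'E'
from workcell import *
import cv2,numpy as np
o=get_obs();print(o['clock'],o['eef_pos'],o['tool_rot'],o['grip_width'])
ims=[]
for c in ('top','side'):
    p=camera(c);ims.append(p['image'])
    print(c,np.round(p['K'],1).tolist(),np.round(p['view'],4).tolist())
    for n in ('spindle','hub','rack','spare_green','spare_grey'):
        print(n,[(round(d['conf'],2),d['bbox'],int(d['region'].sum())) for d in silhouettes(n,p)][:2])
    cv2.imwrite(f'pics/{c}0.png',p['image'][:,:,::-1])
E
```

```text
0.0 [0.11471616 0.486014   0.23041123] [ 1.15627608e-01  9.93292073e-01 -1.04970095e-03 -1.12528942e-04] 0.08535020104935939
top [[387.0, 0.0, 321.9], [0.0, 387.0, 195.4], [0.0, 0.0, 1.0]] [[-0.0335, -0.9994, 0.0035, 0.01], [-0.9763, 0.0319, -0.2139, 0.6157], [0.2137, -0.0106, -0.9768, 0.9567], [0.0, 0.0, 0.0, 1.0]]
spindle [(0.61, [260.4, 232.4, 278.3, 245.9], 177)]
hub []
rack [(0.81, [203.0, 226.6, 293.7, 281.9], 2241)]
spare_green [(0.73, [204.3, 261.1, 219.6, 266.6], 157), (0.46, [229.9, 246.7, 252.1, 259.2], 224)]
spare_grey [(0.74, [231.9, 246.0, 253.8, 259.7], 177)]
side [[380.0, 0.0, 314.5], [0.0, 380.0, 192.3], [0.0, 0.0, 1.0]] [[0.9938, -0.1111, 0.0071, -0.6134], [-0.0667, -0.6453, -0.7611, 0.1243], [0.0891, 0.7559, -0.6487, 1.1244], [0.0, 0.0, 0.0, 1.0]]
spindle [(0.49, [267.3, 165.8, 280.0, 188.2], 260)]
hub [(0.68, [249.3, 250.6, 314.7, 300.1], 2814)]
rack [(0.74, [269.6, 166.9, 280.1, 188.1], 216), (0.56, [240.8, 158.2, 289.9, 204.9], 1001)]
spare_green [(0.65, [261.1, 130.3, 294.5, 146.7], 425), (0.43, [254.1, 143.1, 262.8, 167.4], 157)]
spare_grey [(0.42, [330.8, 163.7, 348.7, 203.3], 521)]
```

View pics/top0.png

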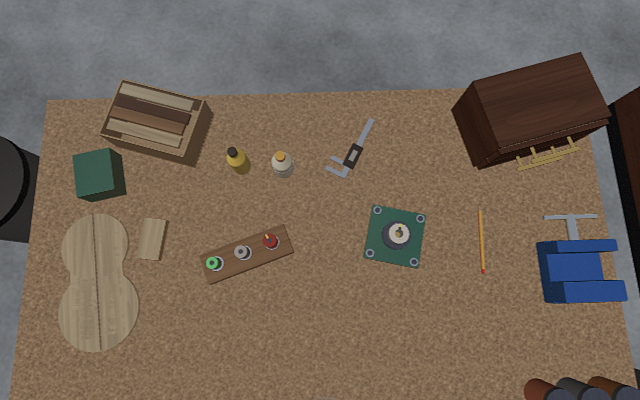

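View pics/side0.png

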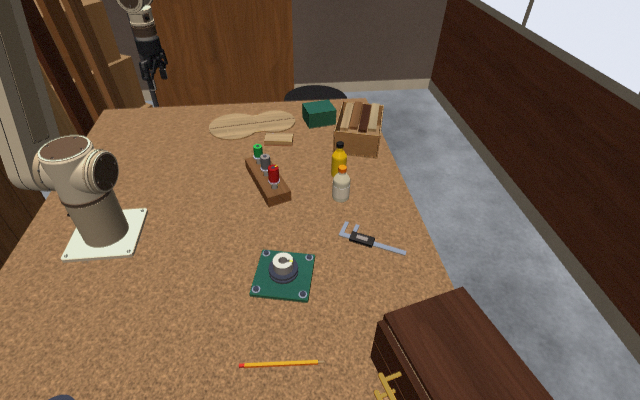

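The top view shows the rack at about (248,254), with the red spindle at its right end (270,240), grey at (242,252) and green at (214,263). The hub is at (399,234). The side view agrees: red is nearest at (274,175) and the hub top is at (283,261). The arm is clear of everything.

```bash
cat > h.py <<'E'
import numpy as np,cv2
from workcell import *
def ray(p,u,v,z):
    V=np.array(p['view']);R=V[:3,:3];c=-R.T@V[:3,3]
    d=R.T@np.linalg.inv(p['K'])@np.array([u,v,1.]);return c+d*(z-c[2])/d[2]
def proj(p,X):
    V=np.array(p['view']);q=np.array(p['K'])@(V[:3,:3]@np.array(X)+V[:3,3]);return q[:2]/q[2]
E
python3 - <<'E'
from h import *
p=camera('top')
for n,u,v,z in [('red',268.5,238,.118),('grey',241.5,250,.113),('green',212,262,.108),('hub',399.5,233.5,.066),('rackRend L',203,266,.04),('rack tr',286,227,.04),('rack br',293,250,.04),('rack bl',212,283,.04)]:
    print(n,ray(p,u,v,z).round(4))
s=camera('side')
for n,u,v,z in [('red',273.5,168,.118),('hub',284,258,.066)]: print(n,ray(s,u,v,z).round(4))
w=camera('wrist');o=get_obs()
from scipy.spatial.transform import Rotation as Ro
R=Ro.from_quat(o['tool_rot']).as_matrix();V=np.array(w['view']);c=-V[:3,:3].T@V[:3,3]
print('cam in tool',R.T@(c-o['eef_pos']),(V[:3,:3]@R).round(3).tolist(),R.round(3).tolist(),w['K'])
E
```

```text
red [0.502  0.1244 0.118 ]
grey [0.4754 0.191  0.113 ]
green [0.4491 0.2636 0.108 ]
hub [ 0.5082 -0.208   0.066 ]
rackRend L [0.4433 0.3055 0.04  ]
rack tr [0.5384 0.0878 0.04  ]
rack br [0.4769 0.0703 0.04  ]
rack bl [0.3992 0.2808 0.04  ]
red [0.5014 0.1189 0.118 ]
hub [ 0.5156 -0.2001  0.066 ]
cam in tool [ 0.07617692  0.00097171 -0.14206571] [[0.001, 1.0, 0.001], [-0.953, 0.001, -0.301], [-0.301, -0.001, 0.953]] [[-0.973, 0.23, -0.0], [0.23, 0.973, 0.0], [0.0, 0.0, -1.0]] [[318.93576475   0.         314.33425758]
 [  0.         318.93576475 203.32758079]
 [  0.           0.           1.        ]]
```

Emit:
drive_tool:
  increments:
    - [[27,-26,0],[0,0,-4],1]
    - [[28,-26,0],[0,0,-4],1]
    - [[28,-26,0],[0,0,-4],1]
    - [[28,-26,0],[0,0,-4],1]
    - [[28,-26,0],[0,0,-4],1]
    - [[28,-26,0],[0,0,-4],1]
    - [[28,-26,0],[0,0,-4],1]

```text
clock: 1.33
eef_pos: [0.3109, 0.3033, 0.2316]
tool_rot: [0.354, 0.935, 0.0, 0.0]
ft_force: [0.7, 1.3, 0.4]
grip_width: 0.0853
grasp_force: 0.0
```

Emit:
drive_tool:
  increments:
    - [[28,-26,0],[0,0,-4],1]
    - [[28,-26,0],[0,0,-4],1]
    - [[28,-26,0],[0,0,-4],1]
    - [[28,-26,0],[0,0,-4],1]
    - [[28,-26,0],[0,0,-4],1]
    - [[28,-26,0],[0,0,-4],1]
    - [[24,-26,0],[0,0,-4],1]
    - [[0,0,0],[0,0,0],1]

```text
clock: 2.0
eef_pos: [0.5058, 0.1183, 0.2309]
tool_rot: [0.572, 0.82, -0.0, 0.002]
ft_force: [-0.1, 0.7, 0.5]
grip_width: 0.0853
grasp_force: 0.0
```

```bash
python3 - <<'E'
from h import *
o=get_obs();print(o['clock'],o['eef_pos'],o['tool_rot'],o['joint_pos'],o['ft_force'])
p=camera('wrist');im=p['image'];cv2.imwrite('pics/w1.png',im[:,:,::-1])
for n in ('spindle','rack','spare_grey'):
    print(n,[(round(d['conf'],2),d['bbox']) for d in silhouettes(n,p)][:2])
print(proj(p,[.502,.122,.118]))
import pickle;pickle.dump({k:p[k] for k in('image','K','view')},open('w1.pkl','wb'))
E
```

```text
2.0 [0.50576661 0.11825569 0.23092635] [ 5.72059005e-01  8.20211083e-01 -5.76401489e-05  1.50699399e-03] [ 0.23104488  0.27774147  0.05340646  1.34453557 -0.00232141  1.44907222] [-0.08939097  0.71190007  0.4820769 ]
spindle [(0.66, [288.3, 153.8, 324.6, 210.9])]
rack []
spare_grey [(0.61, [289.5, 72.3, 329.5, 116.2])]
[309.95341152 193.55899875]
```

View pics/w1.png

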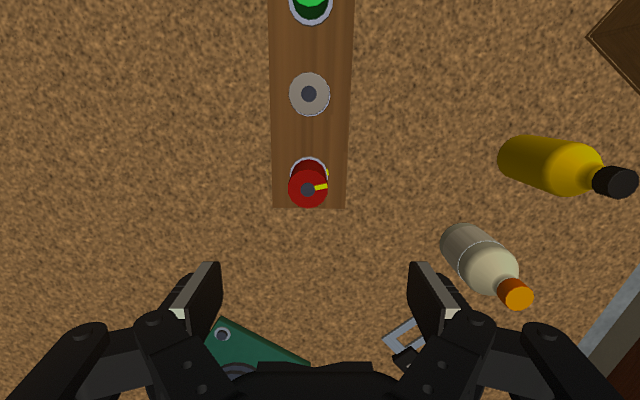

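The wrist view shows the red top circle at about (308,188), with its yellow line pointing right to (327,186). The rack runs nearly vertically in the image (x 270–350), and grey is behind at (309,94).

```bash
python3 - <<'E'
from h import *
import pickle
p=pickle.load(open('w1.pkl','rb'));im=p['image'].astype(int)
r,g,b=im[...,0],im[...,1],im[...,2]
sub=np.zeros(r.shape,bool);sub[150:215,280:335]=1
yel=sub&(r>150)&(g>130)&(b<90)
red=sub&(r>110)&(g<60)&(b<60)
# the top: bright red; print histogram of red by row
print([(y,int(red[y].sum()),int(r[y][red[y]].mean()) if red[y].any() else 0) for y in range(155,212,3)])
ys,xs=np.nonzero(yel);print(list(zip(xs,ys)))
# top face edge fit: bottom arc points of red
pts=[]
for x in range(289,328):
    c=np.nonzero(red[:,x])[0]
    if len(c): pts.append((x,c.max()+.5))
P=np.array([ray(p,x+.0,y,.118)[:2] for x,y in pts])
from scipy.optimize import least_squares
f=least_squares(lambda q:np.hypot(*(P-q).T)-.017,[.502,.122],loss='soft_l1',f_scale=.0005)
print('centre',f.x,np.abs(f.fun).mean(),proj(p,[*f.x,.118]))
Y=np.array([ray(p,x,y,.118)[:2] for x,y in zip(xs,ys) if y>179]);d=Y-f.x
print('yellow dir',np.degrees(np.arctan2(*d.mean(0)[::-1])),np.hypot(*d.T).round(4).max())
g=ray(p,309.5,94,.113)[:2];print('grey',g,np.degrees(np.arctan2(*(g-f.x)[::-1])),np.hypot(*(g-f.x)))
cv2.imwrite('pics/w1c.png',cv2.resize(p['image'][60:215,265:355,::-1],None,fx=3.8,fy=3.8,interpolation=0))
E
```

```text
[(155, 0, 0), (158, 0, 0), (161, 0, 0), (164, 0, 0), (167, 0, 0), (170, 9, 129), (173, 23, 127), (176, 31, 127), (179, 34, 128), (182, 33, 128), (185, 15, 129), (188, 13, 129), (191, 25, 128), (194, 27, 129), (197, 36, 130), (200, 33, 128), (203, 27, 128), (206, 18, 129), (209, 0, 0)]
[(np.int64(326), np.int64(169)), (np.int64(326), np.int64(170)), (np.int64(327), np.int64(170)), (np.int64(327), np.int64(171)), (np.int64(327), np.int64(172)), (np.int64(327), np.int64(173)), (np.int64(328), np.int64(173)), (np.int64(327), np.int64(174)), (np.int64(328), np.int64(174)), (np.int64(322), np.int64(184)), (np.int64(323), np.int64(184)), (np.int64(324), np.int64(184)), (np.int64(325), np.int64(184)), (np.int64(326), np.int64(184)), (np.int64(318), np.int64(185)), (np.int64(319), np.int64(185)), (np.int64(320), np.int64(185)), (np.int64(321), np.int64(185)), (np.int64(322), np.int64(185)), (np.int64(323), np.int64(185)), (np.int64(324), np.int64(185)), (np.int64(325), np.int64(185)), (np.int64(326), np.int64(185)), (np.int64(315), np.int64(186)), (np.int64(316), np.int64(186)), (np.int64(317
[... 653 characters left out ...]
87)), (np.int64(326), np.int64(187)), (np.int64(327), np.int64(187)), (np.int64(315), np.int64(188)), (np.int64(316), np.int64(188)), (np.int64(317), np.int64(188)), (np.int64(318), np.int64(188)), (np.int64(319), np.int64(188)), (np.int64(320), np.int64(188)), (np.int64(321), np.int64(188)), (np.int64(322), np.int64(188)), (np.int64(323), np.int64(188)), (np.int64(324), np.int64(188)), (np.int64(316), np.int64(189)), (np.int64(317), np.int64(189)), (np.int64(318), np.int64(189)), (np.int64(319), np.int64(189))]
centre [0.4983096  0.12545696] 0.0002318722298361097 [307.18808488 188.29733111]
yellow dir 28.04505888692913 0.0164
grey [0.4748079  0.19547054] 108.5555316372803 0.0738527652150579
```

View pics/w1c.png

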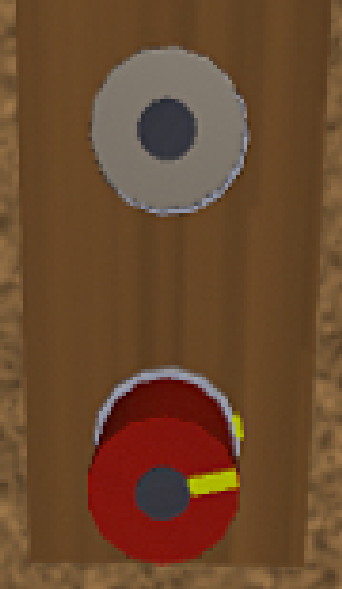

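The enlarged crop confirms the red centre. Its yellow line and collar tab point right, roughly along the finger-closing direction. Next I'll check the hub's keyway direction roughly in the images I already have.

```bash
python3 - <<'E'
import cv2,numpy as np
a=cv2.resize(cv2.imread('pics/top0.png')[210:260,370:430],None,fx=6,fy=6,interpolation=0)
b=cv2.resize(cv2.imread('pics/side0.png')[240:290,255:315],None,fx=6,fy=6,interpolation=0)
cv2.imwrite('pics/hubc.png',np.hstack([a,b]))
E
```

```text
(no output)
```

View pics/hubc.png

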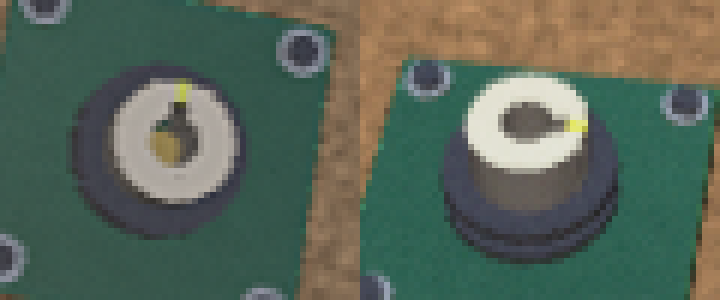

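The keyway points nearly along world +x (about −8°), so roughly a −36° turn is needed, which is within range. I'll descend onto the red drum.

Emit:
drive_tool:
  increments:
    - [[-4,4,-20],[0,0,0],1]
    - [[-3,3,-25],[0,0,0],1]
    - [[0,0,-25],[0,0,0],1]
    - [[0,0,-10],[0,0,0],1]
    - [[0,0,0],[0,0,0],1]
    - [[0,0,0],[0,0,0],1]

```text
clock: 2.7
eef_pos: [0.4943, 0.1304, 0.1517]
tool_rot: [0.568, 0.823, -0.0, -0.0]
ft_force: [-0.0, 0.5, 0.4]
grip_width: 0.0851
grasp_force: 0.0
```

```bash
python3 - <<'E'
from h import *
o=get_obs();print(o['clock'],o['eef_pos'],o['tool_rot'],o['ft_force'])
p=camera('wrist');im=p['image'].astype(int);r,g,b=im[...,0],im[...,1],im[...,2]
red=(r>110)&(g<60)&(b<60)
n,l,s,c=cv2.connectedComponentsWithStats(red.astype(np.uint8));k=1+s[1:,4].argmax();red=l==k;print(s[k])
pts=[(x,np.nonzero(red[:,x])[0].max()+.5) for x in range(s[k][0],s[k][0]+s[k][2])]
P=np.array([ray(p,x,y,.118)[:2] for x,y in pts])
from scipy.optimize import least_squares
f=least_squares(lambda q:np.hypot(*(P-q).T)-.017,[.4985,.1255],loss='soft_l1',f_scale=.0005)
print('centre',f.x,np.abs(f.fun).mean())
yel=(r>150)&(g>130)&(b<90);ys,xs=np.nonzero(yel)
Y=np.array([ray(p,x,y,.118)[:2] for x,y in zip(xs,ys)]);d=Y-f.x;m=np.hypot(*d.T)<.0165
d=d[m];print(m.sum(),np.degrees(np.arctan2(*d.mean(0)[::-1])))
E
```

```text
2.7 [0.49434377 0.13040291 0.15169136] [ 5.67728574e-01  8.23215767e-01 -1.73255204e-04 -1.94145062e-04] [-0.02320241  0.49366451  0.44520314]
[ 289  222   54   51 1698]
centre [0.49833055 0.12577881] 0.0002065784915455298
102 27.050207437549254
```

Emit:
drive_tool:
  increments:
    - [[4,-4.5,0],[0,0,0],1]
    - [[0,0,-20],[0,0,0],1]
    - [[0,0,-25],[0,0,0],1]
    - [[0,0,-22],[0,0,0],1]
    - [[0,0,-9],[0,0,0],1]
    - [[0,0,0],[0,0,0],1]
    - [[0,0,0],[0,0,0],1]

```text
clock: 3.33
eef_pos: [0.4997, 0.1251, 0.0762]
tool_rot: [0.569, 0.823, 0.0, 0.0]
ft_force: [-0.3, -0.1, 0.2]
grip_width: 0.085
grasp_force: 0.0
```

Emit:
drive_tool:
  increments:
    - [[0,0,0],[0,0,0],0]
    - [[0,0,0],[0,0,0],0]
    - [[0,0,0],[0,0,0],0]
    - [[0,0,0],[0,0,0],0]
    - [[0,0,0],[0,0,0],0]
    - [[0,0,0],[0,0,0],0]
    - [[0,0,0],[0,0,0],0]
    - [[0,0,0],[0,0,0],0]

```text
clock: 4.0
eef_pos: [0.4992, 0.1252, 0.0763]
tool_rot: [0.568, 0.823, 0.0, 0.0]
ft_force: [-2.0, -1.2, 6.0]
grip_width: 0.0325
grasp_force: 58.8
```

Emit:
drive_tool:
  increments:
    - [[0,0,10],[0,0,0],0]
    - [[0,0,20],[0,0,0],0]
    - [[0,0,25],[0,0,0],0]
    - [[0,0,30],[0,0,0],0]
    - [[0,0,30],[0,0,0],0]
    - [[0,0,15],[0,0,0],0]
    - [[0,0,0],[0,0,0],0]

```text
clock: 4.58
eef_pos: [0.5012, 0.1257, 0.2097]
tool_rot: [0.568, 0.823, 0.003, 0.003]
ft_force: [0.7, -0.0, -2.5]
grip_width: 0.0327
grasp_force: 60.8
```

```bash
python3 - <<'E'
from h import *
o=get_obs();print(o['clock'],o['eef_pos'],o['tool_rot'],o['ft_force'],o['grip_width'])
p=camera('wrist');cv2.imwrite('pics/w2.png',p['image'][:,:,::-1])
t=camera('top')
for n in ('hub',): print([(d['conf'],d['bbox']) for d in silhouettes(n,t)][:2])
E
```

```text
4.5833 [0.50121584 0.12573627 0.20974255] [0.56840716 0.82273743 0.00305803 0.00265827] [ 0.70328942 -0.0090551  -2.49653301] 0.03266993852618825
[(0.95, [360.8, 204.0, 425.2, 268.1])]
```

View pics/w2.png

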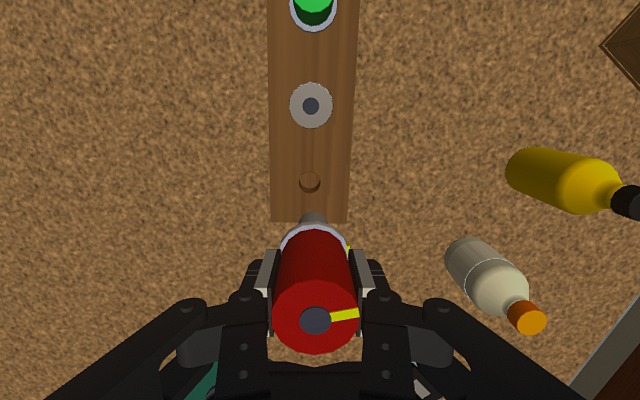

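The wrist view shows the spindle held upright with its yellow line at right (345,315) and the rack hole empty at (310,182). Grey and green are undisturbed. I'll carry it past the hub and turn by about −36°.

Emit:
drive_tool:
  increments:
    - [[0,-15,0],[0,0,-3],0]
    - [[0,-33,0],[0,0,-3],0]
    - [[0,-33,0],[0,0,-3],0]
    - [[0,-33,0],[0,0,-3],0]
    - [[0,-33,0],[0,0,-3],0]
    - [[0,-33,0],[0,0,-3],0]
    - [[0,-33,0],[0,0,-3],0]
    - [[0,-33,0],[0,0,-3],0]

```text
clock: 5.4
eef_pos: [0.4971, -0.1221, 0.2028]
tool_rot: [0.728, 0.686, -0.001, -0.002]
ft_force: [-0.4, 0.6, -1.4]
grip_width: 0.033
grasp_force: 60.6
```

Emit:
drive_tool:
  increments:
    - [[0,-33,0],[0,0,-3],0]
    - [[0,-33,0],[0,0,-3],0]
    - [[0,-30,0],[0,0,-3],0]
    - [[2,-20,0],[0,0,-3],0]
    - [[2,-10,0],[0,0,0],0]
    - [[0,0,0],[0,0,0],0]
    - [[0,0,0],[0,0,0],0]
    - [[0,0,0],[0,0,0],0]

```text
clock: 6.07
eef_pos: [0.5024, -0.2453, 0.2044]
tool_rot: [0.794, 0.608, -0.0, -0.001]
ft_force: [0.7, -0.2, -2.4]
grip_width: 0.0329
grasp_force: 60.6
```

```bash
python3 - <<'E'
from h import *
import pickle
o=get_obs();print(o['clock'],o['eef_pos'],o['tool_rot'],o['joint_pos'],o['ft_force'],o['grip_width'])
p=camera('wrist');cv2.imwrite('pics/w3.png',p['image'][:,:,::-1])
pickle.dump(({k:p[k] for k in('image','K','view')},o),open('w3.pkl','wb'))
print([(d['conf'],d['bbox']) for d in silhouettes('hub',p)][:2])
E
```

```text
6.0667 [ 0.50242185 -0.24529332  0.20436329] [ 7.94219905e-01  6.07629058e-01 -2.67240963e-04 -1.26401652e-03] [-4.54534345e-01  3.72104679e-01  1.17128028e-01  1.31832014e+00
  6.51369450e-04  1.38091236e+00] [ 0.72766995 -0.22253976 -2.3708458 ] 0.032942544935977446
[(0.73, [232.8, 59.5, 387.2, 210.7])]
```

View pics/w3.png

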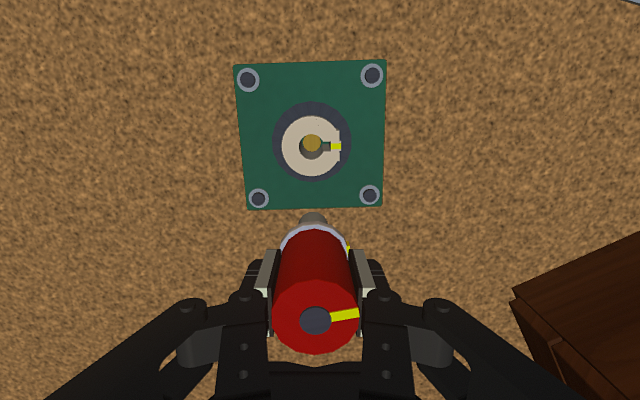

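The wrist view shows the hub top at (311,146) with its yellow mark right at (336,146). The spindle top is at (315,318) with its line right. I'll measure both in the same picture.

```bash
cat > m.py <<'E'
from h import *
from scipy.optimize import least_squares
def circ(p,pts,z,r,x0,sc=.0005):
    P=np.array([ray(p,x,y,z)[:2] for x,y in pts])
    f=least_squares(lambda q:np.hypot(*(P-q).T)-r,x0,loss='soft_l1',f_scale=sc);return f.x,np.abs(f.fun).mean()
ang=lambda d:np.degrees(np.arctan2(d[1],d[0]))
def measure(p,o,hub=True):
    im=p['image'].astype(int);r,g,b=im[...,0],im[...,1],im[...,2]
    yel=(r>150)&(g>130)&(b<90);out={}
    if hub:
        c=((r>160)&(g>140)&(b>110));c[230:]=0
        n,l,s,_=cv2.connectedComponentsWithStats(c.astype(np.uint8));k=1+s[1:,4].argmax()
        cn=max(cv2.findContours((l==k).astype(np.uint8),0,cv2.CHAIN_APPROX_NONE)[0],key=len)
        pts=cv2.convexHull(cn)[:,0].astype(float);ctr=pts.mean(0);print('box',s[k])
        pts=pts+.5*(pts-ctr)/np.linalg.norm(pts-ctr,axis=1)[:,None]
        h,e=circ(p,pts,.066,.026,ray(p,*ctr,.066)[:2],.0003)
        ys,xs=np.nonzero(yel);Y=np.array([ray(p,x,y,.066)[:2] for x,y in zip(xs,ys) if y<230])-h
        Y=Y[np.hypot(*Y.T)<.03];print('hub',h,e,'angle',ang(Y.mean(0)),len(Y));out['hub']=h
    zt=o['eef_pos'][2]+.118-.0763
    red=(r>105)&(g<60)&(b<60);n,l,s,_=cv2.connectedComponentsWithStats(red.astype(np.uint8));k=1+s[1:,4].argmax();red=l==k
    pts=[]
    for x in range(s[k][0],s[k][0]+s[k][2]):
        y=np.nonzero(red[:,x])[0].max()
        if y>322: pts.append((x,y+.5))
    t,e=circ(p,pts,zt,.017,o['eef_pos'][:2],.0003)
    ys,xs=np.nonzero(yel);Y=np.array([ray(p,x,y,zt)[:2] for x,y in zip(xs,ys) if y>295])-t
    Y=Y[np.hypot(*Y.T)<.018]
    l=cv2.fitLine(Y.astype(np.float32),cv2.DIST_L2,0,.0001,.0001)[:2,0]
    print('top',t,e,len(pts),'angle',ang(Y.mean(0)),'line',ang(l),'eef',o['eef_pos'])
    return out
E
python3 - <<'E'
from m import *
import pickle
p,o=pickle.load(open('w3.pkl','rb'));measure(p,o)
print('tool yaw',2*np.degrees(np.arctan2(o['tool_rot'][1],o['tool_rot'][0])))
E
```

```text
box [ 282  116   59   60 2100]
hub [ 0.51103376 -0.20475608] 0.00020172253786029365 angle -11.518117796442585 63
top [ 0.50398304 -0.24376002] 0.00017938026215778006 87 angle -9.590168631625705 line 3.9932024 eef [ 0.50242185 -0.24529332  0.20436329]
tool yaw 74.83660355120777
```

```bash
python3 - <<'E'
from m import *
import pickle
p,o=pickle.load(open('w3.pkl','rb'));zt=o['eef_pos'][2]+.118-.0763
a,b=ray(p,330,318.5,zt),ray(p,358,313.5,zt);print(ang((b-a)[:2]))
B=[ray(p,*q,.016)[:2] for q in [(248,80),(372,76),(370,195),(259,198)]]
print(ang(B[1]-B[0]),ang(B[2]-B[3]),ang(B[0]-B[3])-90,ang(B[1]-B[2])-90,np.mean(B,0),np.hypot(*(B[1]-B[0])))
cv2.imwrite('pics/w3c.png',np.hstack([cv2.resize(p['image'][112:182,276:346,::-1],(400,400),interpolation=0),cv2.resize(p['image'][290:360,290:360,::-1],(400,400),interpolation=0)]))
E
```

```text
-3.0348057706166407
-13.412331653443738 -13.467095900641917 -13.003611127728306 -13.036903240528957 [ 0.51150665 -0.2053968 ] 0.11996137581868911
```

View pics/w3c.png

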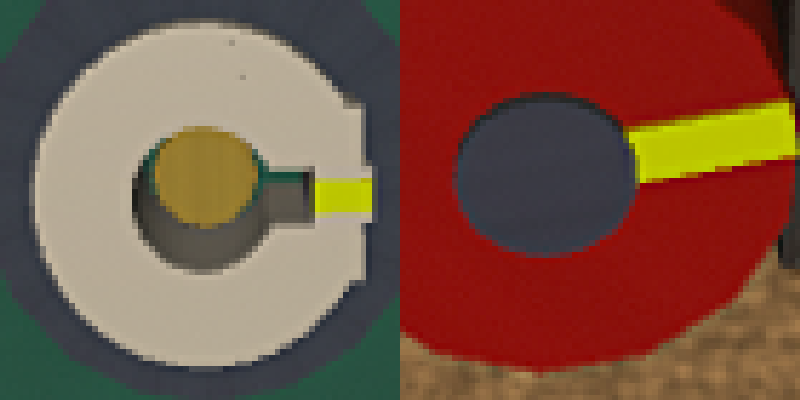

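The crop shows the hub keyway at about −13° in the world; the plate bolts agree. The spindle line is at about −4°, so I'll turn −9°, shift (7, 39) mm, and lower to just above the hub.

Emit:
drive_tool:
  increments:
    - [[2,10,0],[0,0,-3],0]
    - [[2,12,0],[0,0,-3],0]
    - [[2,10,0],[0,0,-3],0]
    - [[1,7,0],[0,0,0],0]
    - [[0,0,-20],[0,0,0],0]
    - [[0,0,-20],[0,0,0],0]
    - [[0,0,-10],[0,0,0],0]
    - [[0,0,0],[0,0,0],0]

```text
clock: 6.83
eef_pos: [0.508, -0.2064, 0.1527]
tool_rot: [0.839, 0.543, -0.002, -0.002]
ft_force: [0.5, -0.0, -2.3]
grip_width: 0.0328
grasp_force: 60.8
```

Emit:
drive_tool:
  increments:
    - [[0,0,0],[0,0,0],0]
    - [[0,0,0],[0,0,0],0]

```text
clock: 7.0
eef_pos: [0.5105, -0.208, 0.1564]
tool_rot: [0.84, 0.543, 0.0, 0.001]
ft_force: [0.5, 0.5, -1.7]
grip_width: 0.0327
grasp_force: 60.8
```

```bash
python3 - <<'E'
from m import *
o=get_obs();print(o['clock'],o['eef_pos'],o['tool_rot'],o['ft_force'],'yaw',2*np.degrees(np.arctan2(o['tool_rot'][1],o['tool_rot'][0])))
w=camera('wrist');s=camera('side');t=camera('top')
a=cv2.resize(w['image'][140:340,215:415],(400,400));b=cv2.resize(s['image'][195:285,240:330],(400,400))
cv2.imwrite('pics/w4.png',np.hstack([a,b])[:,:,::-1])
E
```

```text
7.0 [ 0.51054686 -0.20799726  0.15636501] [8.39836089e-01 5.42839437e-01 4.77263176e-04 6.79278717e-04] [ 0.47232674  0.45401643 -1.72806194] yaw 65.75430870738958
```

View pics/w4.png

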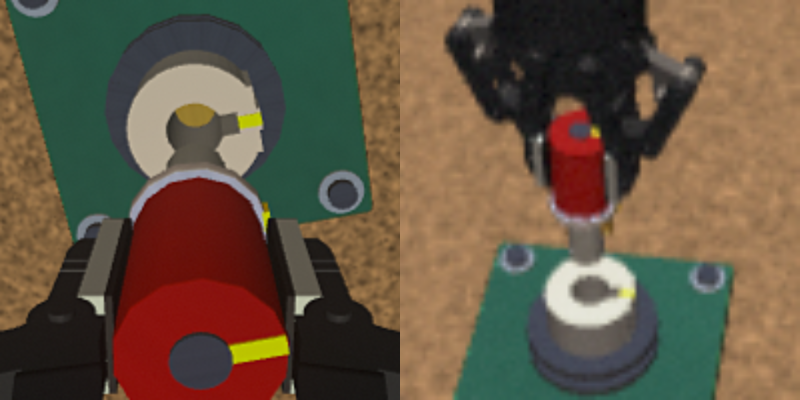

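The picture shows the spindle foot just above the bore, with the hub mark and spindle line both pointing right and close to parallel. I'll measure the offset precisely.

```bash
python3 - <<'E'
from m import *
o=get_obs();print(o['clock'],o['eef_pos'],2*np.degrees(np.arctan2(o['tool_rot'][1],o['tool_rot'][0])))
p=camera('wrist')
im=p['image'].astype(int);r,g,b=im[...,0],im[...,1],im[...,2]
yel=((r>150)&(g>130)&(b<90)).astype(np.uint8)
n,l,s,c=cv2.connectedComponentsWithStats(yel)
zt=o['eef_pos'][2]+.118-.0763
for i in range(1,n):
    if s[i,4]<8: continue
    m=(l==i).astype(np.uint8);rc=cv2.minAreaRect(cv2.findContours(m,0,2)[0][0])
    z=.066 if c[i][1]<215 else zt
    if c[i][1]>290 or c[i][1]<215:
        ys,xs=np.nonzero(m);lo,hi=xs.min()+2,xs.max()-2
        A=[ray(p,x,ys[xs==x].mean(),z)[:2] for x in range(lo,hi+1)];A=np.array(A)
        k=np.polyfit(A[:,0],A[:,1],1)[0];print(c[i],s[i],'slope ang',np.degrees(np.arctan(k)))
    else: print(c[i],s[i])
# hub rim using upper arc + bolts by hough
d=(r>160)&(g>140)&(b>110);d[260:]=0;d[:,:250]=0
n,l,s,_=cv2.connectedComponentsWithStats(d.astype(np.uint8));k=1+s[1:,4].argmax();print(s[k])
pts=[]
for x in range(s[k][0]+1,s[k][0]+s[k][2]-12):
    pts.append((x,np.nonzero(l[:,x]==k)[0].min()-.5))
for y in range(s[k][1]+15,s[k][1]+45): pts.append((np.nonzero(l[y]==k)[0].min()-.5,y))
h,e=circ(p,pts,.066,.026,[.511,-.205],.0003);print('hub',h,e)
measure(p,o,False)
E
```

```text
7.15 [ 0.51066477 -0.20830192  0.15658021] 65.7181907039421Traceback (most recent call last):
  File "<stdin>", line 15, in <module>
IndexError: too many indices for array: array is 1-dimensional, but 2 were indexed
```

```bash
python3 - <<'E'
from m import *
o=get_obs();print(o['clock'],o['eef_pos'],2*np.degrees(np.arctan2(o['tool_rot'][1],o['tool_rot'][0])))
p=camera('wrist')
im=p['image'].astype(int);r,g,b=im[...,0],im[...,1],im[...,2]
yel=((r>150)&(g>130)&(b<90)).astype(np.uint8)
n,l,s,c=cv2.connectedComponentsWithStats(yel)
zt=o['eef_pos'][2]+.118-.0763
for i in range(1,n):
    if s[i,4]<8: continue
    print(c[i].round(1),s[i]);ys,xs=np.nonzero(l==i);xs0=range(xs.min()+2,xs.max()-1)
    if len(xs0)<5: continue
    z=.066 if c[i][1]<250 else zt
    A=np.array([ray(p,x,ys[xs==x].mean(),z)[:2] for x in xs0])
    print('slope ang',np.degrees(np.arctan(np.polyfit(A[:,0],A[:,1],1)[0])))
d=(r>160)&(g>140)&(b>110);d[260:]=0;d[:,:250]=0
n,l,s,_=cv2.connectedComponentsWithStats(d.astype(np.uint8));k=1+s[1:,4].argmax();print(s[k])
pts=[(x,np.nonzero(l[:,x]==k)[0].min()-.5) for x in range(s[k][0]+1,s[k][0]+s[k][2]-16)]
pts+=[(np.nonzero(l[y]==k)[0].min()-.5,y) for y in range(s[k][1]+15,s[k][1]+45)]
h,e=circ(p,pts,.066,.026,[.511,-.205],.0003);print('hub',h,e)
measure(p,o,False)
E
```

```text
7.2 [ 0.51050069 -0.20824014  0.15636721] 65.71649004977675
[558.8  52.8] [557  51   4   4   8]
[223.9  63.1] [223  62   3   3   8]
[534.5  77. ] [533  76   4   3   8]
[339.5 199.5] [334 196  12   8  73]
slope ang -14.62618346067195
[347.4 247.9] [346 246   4   7  17]
[344.5 314.4] [330 308  30  14 259]
slope ang -12.339239011828644
[413.8 364.7] [412 363   5   5  18]
[ 278  172   67   56 1657]
hub [ 0.51117149 -0.20494432] 0.00018131873304467645
top [ 0.51208149 -0.20669781] 0.00018446644936239941 87 angle -18.393275269684732 line -12.408551 eef [ 0.51050069 -0.20824014  0.15636721]
```

Alignment is good (−12.3° against about −13.5°). I'll apply a small lateral correction and go down gently, watching the force.

Emit:
drive_tool:
  increments:
    - [[-1,2.4,-10],[0,0,-1],0]
    - [[0,0,-12],[0,0,0],0]
    - [[0,0,-6],[0,0,0],0]
    - [[0,0,-4],[0,0,0],0]
    - [[0,0,-4],[0,0,0],0]
    - [[0,0,0],[0,0,0],0]
    - [[0,0,0],[0,0,0],0]

```text
clock: 7.83
eef_pos: [0.5096, -0.2056, 0.1197]
tool_rot: [0.845, 0.535, 0.001, 0.0]
ft_force: [1.8, 0.6, -3.1]
grip_width: 0.033
grasp_force: 60.8
```

Emit:
drive_tool:
  increments:
    - [[0,0,-4],[0,0,0],0]
    - [[0,0,-4],[0,0,0],0]
    - [[0,0,-4],[0,0,0],0]
    - [[0,0,0],[0,0,0],0]
    - [[0,0,0],[0,0,0],0]

```text
clock: 8.25
eef_pos: [0.5097, -0.2056, 0.1071]
tool_rot: [0.845, 0.535, 0.001, 0.0]
ft_force: [5.6, -0.3, -4.1]
grip_width: 0.0331
grasp_force: 60.5
```

Emit:
drive_tool:
  increments:
    - [[0.7,0,0],[0,0,0],0]
    - [[0,0,-3],[0,0,0],0]
    - [[0,0,-3],[0,0,0],0]
    - [[0,0,-3],[0,0,0],0]
    - [[0,0,0],[0,0,0],0]
    - [[0,0,0],[0,0,0],0]

```text
clock: 8.75
eef_pos: [0.5098, -0.2055, 0.0979]
tool_rot: [0.845, 0.535, 0.0, 0.0]
ft_force: [4.5, -0.8, -4.4]
grip_width: 0.0329
grasp_force: 60.5
```

Emit:
drive_tool:
  increments:
    - [[0.5,0,-3],[0,0,0],0]
    - [[0,0,-3],[0,0,0],0]
    - [[0,0,-3],[0,0,0],0]
    - [[0,0,0],[0,0,0],0]
    - [[0,0,0],[0,0,0],0]

```text
clock: 9.17
eef_pos: [0.5099, -0.2055, 0.0894]
tool_rot: [0.845, 0.535, -0.0, -0.0]
ft_force: [0.8, 0.6, 2.0]
grip_width: 0.0327
grasp_force: 61.2
```

```bash
python3 - <<'E'
from m import *
o=get_obs();print(o['clock'],o['eef_pos'],o['ft_force'],o['ft_torque'])
E
```

```text
9.1667 [ 0.50990591 -0.20547686  0.08944297] [0.75038971 0.64049134 1.99814685] [ 0.02492198 -0.41175926  0.03813057]
```

Emit:
drive_tool:
  increments:
    - [[0,0,-3],[0,0,0],0]
    - [[0,0,-3],[0,0,0],0]
    - [[0,0,-3],[0,0,0],0]
    - [[0,0,0],[0,0,0],0]
    - [[0,0,0],[0,0,0],0]

```text
clock: 9.58
eef_pos: [0.5099, -0.2055, 0.0807]
tool_rot: [0.845, 0.535, -0.0, 0.0]
ft_force: [-0.2, 0.8, 4.2]
grip_width: 0.0325
grasp_force: 61.9
```

Emit:
drive_tool:
  increments:
    - [[0,0,-1],[0,0,0],0]
    - [[0,0,0],[0,0,0],0]

```text
clock: 9.75
eef_pos: [0.51, -0.2055, 0.0805]
tool_rot: [0.845, 0.535, 0.0, 0.0]
ft_force: [-1.7, 0.9, 9.6]
grip_width: 0.0328
grasp_force: 62.3
```

The force rose sharply with almost no travel, so the collar is touching the hub. I'll press a little more and verify.

Emit:
drive_tool:
  increments:
    - [[0,0,-1],[0,0,0],0]
    - [[0,0,-0.5],[0,0,0],0]
    - [[0,0,0],[0,0,0],0]
    - [[0,0,0],[0,0,0],0]
    - [[0,0,0],[0,0,0],0]

```text
clock: 10.17
eef_pos: [0.5101, -0.2055, 0.0804]
tool_rot: [0.845, 0.535, 0.0, 0.001]
ft_force: [-4.6, 1.8, 18.1]
grip_width: 0.0329
grasp_force: 62.9
```

```bash
python3 - <<'E'
from m import *
o=get_obs();print(o['clock'],o['eef_pos'],o['ft_force'],o['ft_torque'])
s=camera('side');w=camera('wrist');t=camera('top')
a=cv2.resize(w['image'][180:380,215:415],(400,400));b=cv2.resize(s['image'][210:310,235:335],(400,400))
cv2.imwrite('pics/fin.png',np.hstack([a,b])[:,:,::-1])
E
```

```text
10.1667 [ 0.51005058 -0.20550187  0.08043129] [-4.5824349   1.79414251 18.11928047] [ 5.33913233e-01  9.90710849e-01 -1.43601286e-04]
```

View pics/fin.png

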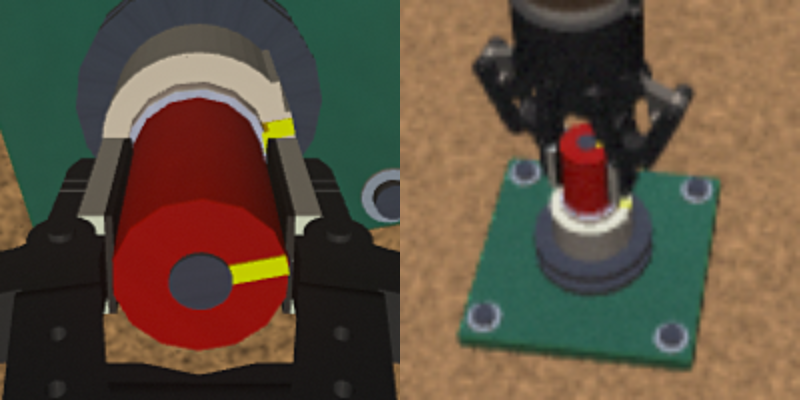

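The final picture shows the collar lying on the hub's top face, with its tab meeting the hub's yellow mark. The TCP is at 0.0804, against 0.0803 expected, and it is held there by an 18 N push.

```bash
python3 -c "
from workcell import *
print(job_done())"
```

```text
the job is handed in; nothing more can be done
None
```

The red spindle is fully home in the hub, key in the keyway and collar down on the top face, and the job was handed in with the gripper still holding it pressed at about 18 N; the other two spindles stayed in the rack when red was lifted out, and nothing else was touched.

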